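# Set a piston in the pinning fixture, notch to the red mark

## Task

Take the piston out of its bay in the blue rack and stand it, crown up, flat and centred on the round seat of the pinning fixture, turned so that the black notch in its crown points straight at the white line on the red cheek. Rack and fixture let the fingers in only one way each, so you may stand the piston on the clear bench in between to change your grip. Set it down gently without dropping or tipping it over, and leave everything else where it is.

Things in the scene. Friction and masses are not known exactly. Their poses are not given: they have to be found in the camera images.
- piston: bare aluminium piston, a plain cylinder 54 mm in diameter and 48 mm high, about 220 g, standing crown up in one of the rack's three bays. Origin: centre of its underside; z up along its axis; its +x points from the axis to the black notch. Three dark ring lines near the top; black pin holes low on its +x and -x sides
- piston_notch (a point): the black notch in the rim of the crown, 13 mm radially by 9 mm wide: its centre, on the top face, 21 mm from the axis along the piston's +x
- rack: fixed parts rack with wooden floor and four blue upright walls, 140 (x) x 214 (y) x 60 mm high. Origin: centre of underside. Floor 5 mm thick; three bays side by side, centres at y = -70, 0, +70 mm, each 66 mm wide between 4 mm walls, running along the rack's x and open at both ends; the walls rise higher than the piston, so fingers fit only along the bay, before and behind the piston
- fixture: fixed pinning fixture: grey base plate 130 (x) x 150 (y) x 12 mm with two upright steel cheeks on it at x = +37 and -37 mm (8 mm thick, 54 mm wide along y, tops 68 mm above the bench), 66 mm apart inside; open on the y sides, so fingers fit only along its y. The cheek at +x is the marked one: its top third and the base behind it are red with a white centre line. Origin: centre of underside
- fixture_seat (a point): centre of the round seat (54 mm bright disc with black border) between the cheeks, on the base's top face, 12 mm above the bench; axes as the fixture
- fixture_mark (a point): the white line at the top centre of the red cheek, 37 mm from the seat's centre along the fixture's +x, 68 mm above the bench
- filter: the blue oil filter with a white band, closed cylinder 52 mm across, 50 mm high, standing in one bay of the rack; origin: centre of underside
- bearing: brass bearing ring, 52 mm outside, 28 mm inside, 18 mm high, lying in one bay of the rack; origin: centre of underside
- spray: blue spray can with red cap, 64 mm across, 190 mm high, standing at the right; origin: centre of underside
- oil: small amber oil bottle with white cap, 48 mm across, 110 mm high, standing at the left; origin: centre of underside
- cup: empty red plastic cup, 70 mm across, 60 mm high, at the back; origin: centre of underside
- hammer: hammer about 260 mm long lying at the right; leave it
- driver: screwdriver about 200 mm long lying between the robot and the work, its length roughly sideways; leave it
- wrench: wrench about 180 mm long lying at the back; leave it
Not all that is in view belongs to the job. What is meant by the piston is not purple, and is the smaller of those in its own colour. What is shaped like the fixture but purple is not meant.

How it is judged:
By the outcome, as a careful person would: the job done as asked, in the order asked, and still so for the second after the job is handed in, with the robot touching nothing.
It also fails if it takes over 62 s, if anything falls off the work surface, if the arm or the gripper's body presses on something with over 40 N, if the wrist force passes 120 N, or if a joint passes its speed limit or range.

## Robot

A 6-joint arm with a two-finger parallel gripper is mounted at the origin on the work surface. World frame = base frame: x ahead of the robot, y to its left, z up, the work surface at z = 0. Lengths are in m, angles in rad, forces in N, time in s.
With the tool pointing down it reaches from about 0.35 to 0.775 m from the base axis. Payload 7.3 kg.
Tool frame: the origin (TCP) lies on the centre line of the jaws, within the pads' length; the fingertips stand 17 mm ahead of it and the grasp point (between the pads) lies 2 mm behind it (robot.tip_extent is the distance from the TCP to the fingertips, in m); z points along the fingers, y is the line along which they close (so a half turn about z gives the same grasp; the last joint's range is limited). The gripper opens to 92 mm and grips with 3 to 60 N. Pads are 19 mm wide; open, the fingers measure 130 mm over their backs; the gripper's body (75 mm by 190 mm) begins 47 mm behind the grasp point.
Start: joints at [1.081, 0.342, 1.524, -0, 1.275, -0.146], TCP at [0.177, 0.494, 0.244] pointing down, gripper open.
Joint ranges: [-2.53, 2.53], [-0.77, 2.02], [0.04, 2.7], [-1, 4.14], [0.28, 2.66], [-3.11, 3.11]. Speed limits (rad/s): [2.57, 2.57, 3.14, 3.14, 3.14, 3.14].

## Interface

Orientations are given as [roll, pitch, yaw] about the fixed x, y, z axes, in that order (R = Rz(yaw) Ry(pitch) Rx(roll)).
In Python, from cell import robot gives the robot as it stands.
- The arm moves only by the tool step_arm, never from a script. Its argument "motion" is a list of rows, each a list of 2 entries, a list of its own where there are three numbers: the shift along the tool's x, y, z in units of 60 mm (1.0 is 60 mm), then the turn about the tool's z in rad. In form: [[[x, y, z], spin], ...]. A call has 1 to 10 rows; each row is the pose to reach, as a shift and turn from the pose commanded when the call began, along the tool's axes at that moment; what a row does not reach only later rows make up. A row lasts 1/8 s, in which the tool goes at most 62.5 mm and 10.7 degrees, less where a joint would pass 70% of its speed; a pose out of reach is approached as far as the arm can. A call with a gripper value outside its range is refused whole. "hand" is the closure in counts, from 0 (fully open) to 255 (shut), set as the call begins (left out, the last holds). The fingers move at their own pace and stop on an object; "squeeze" is the grip in N (left out, the last holds). Time passes only in rows, so rows that repeat a pose let the fingers close. It gives the time, the measured TCP pose, the force, the opening and the grip force at its end, in the units of the state.
- robot.observe(): the state, without advancing time (a new reading comes with each control period).
- robot.read_camera(name): name is "side" or "top" or "wrist"; returns a dict with "pixels" (420x560x3 uint8, red, green, blue), "intrinsics" (3x3 intrinsics, pixels), "xyz" and "rotation" of the camera in the world; the wrist camera has in their place "T_tool_cam" (4x4, takes a point from camera to tool coordinates, whose origin is the TCP and whose axes are the flange's). Camera axes: x right, y up, looking along -z (the intrinsics and any distortion apply to the point x, -y, -z); pixel columns grow to the right and rows downward; lengths in m; the calibration is good to about 2 mm. The wrist camera is an equidistant fisheye: a pixel r from the principal point sees the ray r / f radians off the axis. A picture is of the moment at which its call begins: read the wrist's pose just before it. There is no depth.
- robot.hand_in(): hands the job in; it is judged then, once.
The state is a dict: "time": time; "qpos": joint angles; "qvel": joint speeds; "joint_efforts": joint torques, N m; "tool_pos": TCP position; "tool_rot": TCP orientation; "contact_force": force on the tool from outside, world axes, zero at the start; "torque": the same for the moment, N m; "opening": finger opening in m; "grip_force": force on a finger pad.
Only numpy, scipy, OpenCV 4.12 (cv2) and the standard library are available. Lean on these libraries where they do the work, as an engineer would, in place of code of your own. Each camera call takes 0.05 s, during which the arm holds its last target. There are 200 camera calls.

## Working session

There is one attempt and no reset: what is moved stays moved. The work goes in short steps, Python scripts to look and compute and a tool call to move; the robot and the scene stay as the last step left them, time stands still between calls to the robot, and variables do not carry over. Pictures are saved under pics/ and viewed, at most 10 in all, crops included, and the job is handed in when it is done.

Besides the shell and the picture viewer there is one more tool, called as name(argument=value, ...) on one line, values as JSON. step_arm: Moves the arm, as the interface text tells. Its arguments: {"type":"object","properties":{"motion":{"type":"array"},"hand":{"type":"number"},"squeeze":{"type":"number"}},"required":["motion"]}

```bash
mkdir -p pics; ls; cat > h.py <<'E'
from cell import robot
import numpy as np, cv2
def snap(n,f):
    c=robot.read_camera(n); p=c.pop("pixels"); cv2.imwrite("pics/"+f,p[:,:,::-1]); np.save("pics/"+f+".npy",{**c},allow_pickle=True); return p,c
def ray(c,u,v):
    K=np.array(c["intrinsics"]); d=np.array([(u-K[0,2])/K[0,0],-(v-K[1,2])/K[1,1],-1.])
    return np.array(c["rotation"])@d
def onz(c,u,v,z):
    d=ray(c,u,v); o=np.array(c["xyz"]); return o+d*(z-o[2])/d[2]
E
python3 - <<'E'
from h import *
s=robot.observe(); print(s)
for n in("top","side"):
    p,c=snap(n,n+"0.png"); print(c)
c=robot.read_camera("wrist"); print({k:v for k,v in c.items() if k!="pixels"})
E
```

```text
pics
{'time': 0.0, 'qpos': array([ 1.08099838e+00,  3.42721693e-01,  1.52502420e+00, -1.28441818e-05,
        1.27538627e+00, -1.45993092e-01]), 'qvel': array([ 2.66530109e-03, -7.14107638e-05,  5.76618776e-04, -5.13254033e-04,
        4.15413544e-05,  1.28621745e-04]), 'joint_efforts': array([-2.57998554e-04, -4.31251216e+01, -2.44212878e+01,  7.19343591e-02,
        5.59485366e-02, -1.47215346e-04]), 'tool_pos': array([0.1767603 , 0.4939435 , 0.24304297]), 'tool_rot': array([-3.14006773e+00, -2.11808932e-04,  2.79779139e+00]), 'contact_force': array([-0.82237081,  0.41726416,  0.94583587]), 'torque': array([-0.00568658, -0.02598964,  0.03744327]), 'grip_force': 0.0, 'opening': 0.09186471532314573}
{'intrinsics': array([[414.239397  ,   0.        , 276.56320431],
       [  0.        , 414.239397  , 207.63236269],
       [  0.        ,   0.        ,   1.        ]]), 'xyz': array([ 0.45837699, -0.01916638,  1.2926274 ]), 'rotation': array([ 0.05324823, -0.01607578, -1.56400801])}
{'intrinsics': array([[479.36550714,   0.        , 272.36702655],
       [  0.        , 479.36550714, 211.79992082],
       [  0.        ,   0.        ,   1.        ]]), 'xyz': array([ 0.12053737, -1.06954819,  1.20773459]), 'rotation': array([ 0.78647696,  0.0088894 , -0.37842078])}
{'intrinsics': array([[325.1922621,   0.       , 279.1847081],
       [  0.       , 325.1922621, 204.9515968],
       [  0.       ,   0.       ,   1.       ]]), 'T_tool_cam': array([[-9.89083455e-05,  9.60507178e-01,  2.78255192e-01,
         7.43915235e-02],
       [ 9.99998437e-01,  5.86241542e-04, -1.66818458e-03,
         1.93248046e-04],
       [-1.76542801e-03,  2.78254592e-01, -9.60505734e-01,
        -1.40391896e-01],
       [ 0.00000000e+00,  0.00000000e+00,  0.00000000e+00,
         1.00000000e+00]])}
```

View pics/top0.png

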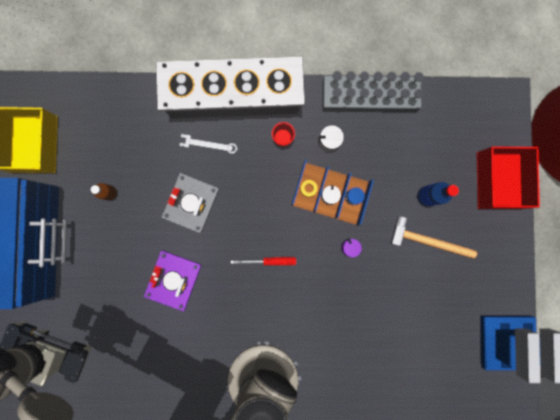

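View pics/side0.png

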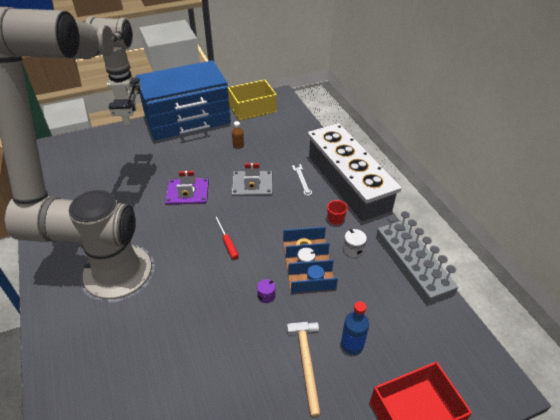

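The top view shows several lookalikes. Pistons: bare one in the rack's middle bay (332,195), a bare, larger one standing free (332,137), and a purple one (352,248). Fixtures: grey (190,203) and purple (172,281). The description fits the small bare piston in the rack and the grey fixture. I'll confirm with an enlarged crop.

```bash
cat >> h.py <<'E'
from scipy.spatial.transform import Rotation as Ro
def ray(c,u,v):
    K=np.array(c["intrinsics"]); d=np.array([(u-K[0,2])/K[0,0],-(v-K[1,2])/K[1,1],-1.])
    return Ro.from_euler("xyz",c["rotation"]).apply(d)
def load(f): return np.load("pics/"+f+".npy",allow_pickle=True).item()
E
python3 - <<'E'
from h import *
im=cv2.imread("pics/top0.png")
a=cv2.resize(im[165:240,155:225],None,fx=5.6,fy=5.6,interpolation=cv2.INTER_CUBIC)
b=cv2.resize(im[120:225,290:375],None,fx=4,fy=4,interpolation=cv2.INTER_CUBIC)
o=np.zeros((420,a.shape[1]+b.shape[1],3),np.uint8); o[:420,:a.shape[1]]=a[:420]; o[:b.shape[0],a.shape[1]:]=b[:420]; print(a.shape,b.shape)
cv2.imwrite("pics/crop1.png",o)
c=load("top0.png")
for n,u,v,z in [("piston",332,195,.053),("big",332,137,.05),("seat",191,203,.012),("driver",264,261,.02)]: print(n,onz(c,u,v,z))
E
```

```text
(420, 392, 3) (420, 340, 3)
piston [ 0.56392306 -0.20518957  0.053     ]
big [ 0.74096029 -0.20570174  0.05      ]
seat [0.53908366 0.22504086 0.012     ]
driver [ 0.36282014 -0.00189568  0.02      ]
```

View pics/crop1.png

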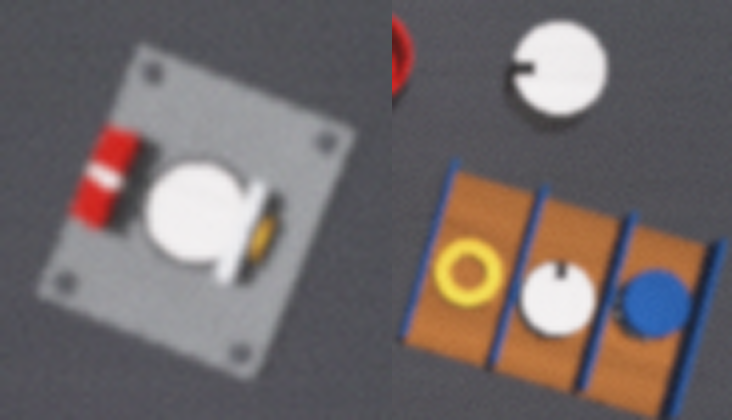

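The crop confirms the choice. The rack piston is about 19 px across and the free one about 24 px. Its notch at crop (560,270) points up the picture. The grey fixture has its corners at (140,45), (355,130), (255,380) and (40,293), and the red cheek's line at (103,178).

```bash
python3 - <<'E'
from h import *
c=load("top0.png")
B=lambda u,v,z:onz(c,(u-392)/4+290,v/4+120,z)
A=lambda u,v,z:onz(c,u/5.6+155,v/5.6+165,z)
deg=lambda d:np.degrees(np.arctan2(d[1],d[0]))
p=B(558,298,.053);n=B(560.5,270,.053);print("piston",p,"notch yaw",deg(n-p))
for a,b in[((544,187),(491,367)),((632,213),(581,388)),((455,165),(405,340))]:
    a=B(*a,.06);b=B(*b,.06);print("wall",(a+b)/2,deg(a-b))
q=[A(*t,.012) for t in[(140,45),(355,130),(255,380),(40,293)]]
print("fixture c",np.mean(q,0),"x-yaw",deg(q[0]-q[1]),deg(q[3]-q[2]),"ydir",deg(q[3]-q[0]),deg(q[2]-q[1]))
m=A(103,178,.068);print("mark",m, "from centre", m-np.mean(q,0),deg(m-np.mean(q,0)))
print("big piston",B(560,68,.055))
E
```

```text
piston [ 0.56541977 -0.20368236  0.053     ] notch yaw -5.110128340277766
wall [ 0.58054238 -0.17234025  0.06      ] -16.28453204300099
wall [ 0.563438  -0.2390689  0.06     ] -16.30317645044073
wall [ 0.59838003 -0.10673708  0.06      ] -15.65105859029283
fixture c [0.53973431 0.22723255 0.012     ] x-yaw 68.83695147448445 68.41083896556056 ydir 159.24668133693302 159.08903249237576
mark [0.55353582 0.26651823 0.068     ] from centre [0.01380151 0.03928568 0.056     ] 70.64304435274242
big piston [ 0.73982325 -0.20495117  0.055     ]
```

step_arm(motion=[[[-0.4,-0.35,0],0.06],[[-1.2,-1.05,0.05],0.2],[[-2,-1.7,0.1],0.35],[[-2.7,-2.4,0.2],0.5],[[-3.4,-3,0.3],0.66],[[-4.1,-3.6,0.4],0.82],[[-4.8,-4.2,0.5],0.98],[[-5.5,-4.8,0.6],1.14],[[-6.2,-5.4,0.7],1.3],[[-6.8,-6,0.7],1.45]])

```text
time: 1.4
tool_pos: [0.4402, 0.016, 0.2012]
tool_rot: [-3.141, -0.0, 1.342]
contact_force: [0.1, -0.1, -0.1]
opening: 0.0918
grip_force: 0.0
```

```bash
cat >> h.py <<'E'
def go(x,y,z,yawdeg):
    s=robot.observe(); R=Ro.from_euler("xyz",s["tool_rot"]); d=R.inv().apply(np.array([x,y,z])-s["tool_pos"])/.06
    sp=-(np.radians(yawdeg)-s["tool_rot"][2]); sp=(sp+np.pi)%(2*np.pi)-np.pi
    print("pos",s["tool_pos"].round(4),"yaw",np.degrees(s["tool_rot"]).round(2),"t",s["time"],"open",s["opening"],"grip",s["grip_force"],"MOVE",d.round(3),round(sp,3))
def wpix(c,s,u,v,z):
    K=c["intrinsics"]; x=(u-K[0,2])/K[0,0]; y=(v-K[1,2])/K[1,1]; r=np.hypot(x,y)
    d=np.array([np.sin(r)*x/r,-np.sin(r)*y/r,-np.cos(r)]); T=c["T_tool_cam"]; R=Ro.from_euler("xyz",s["tool_rot"])
    o=s["tool_pos"]+R.apply(T[:3,3]); d=R.apply(T[:3,:3]@d); return o+d*(z-o[2])/d[2]
E
python3 -c "
from h import *
go(.5654,-.2037,.2,73.8)"
```

```text
pos [0.4402 0.016  0.2012] yaw [-1.7995e+02 -1.0000e-02  7.6900e+01] t 1.4 open 0.09183125936409879 grip 0.0 MOVE [-3.093  2.863  0.017] 0.054
```

step_arm(motion=[[[-0.6,0.5,0],0.05],[[-1.3,1.2,0],0.054],[[-2,1.8,0],0.054],[[-2.6,2.4,0],0.054],[[-3,2.75,0],0.054],[[-3.09,2.86,0],0.054],[[-3.09,2.86,0],0.054]])

```text
time: 2.28
tool_pos: [0.5658, -0.2005, 0.2012]
tool_rot: [-3.14, -0.001, 1.294]
contact_force: [0.7, 0.8, -0.3]
opening: 0.092
grip_force: 0.0
```

```bash
cat >> h.py <<'E'
def wsnap(f):
    s=robot.observe(); c=robot.read_camera("wrist"); p=c.pop("pixels"); cv2.imwrite("pics/"+f,p[:,:,::-1]); np.save("pics/"+f+".npy",{"c":c,"s":s},allow_pickle=True)
E
python3 -c "
from h import *
go(.5654,-.2037,.2,73.8)
wsnap('w1.png')
im=cv2.imread('pics/w1.png');cv2.imwrite('pics/w1b.png',cv2.resize(im,None,fx=1.4,fy=1.4,interpolation=cv2.INTER_CUBIC))"
```

```text
pos [ 0.5658 -0.2005  0.2012] yaw [-1.7993e+02 -3.0000e-02  7.4120e+01] t 2.275 open 0.091973903008538 grip 0.0 MOVE [-0.053  0.009  0.02 ] 0.006
```

View pics/w1b.png

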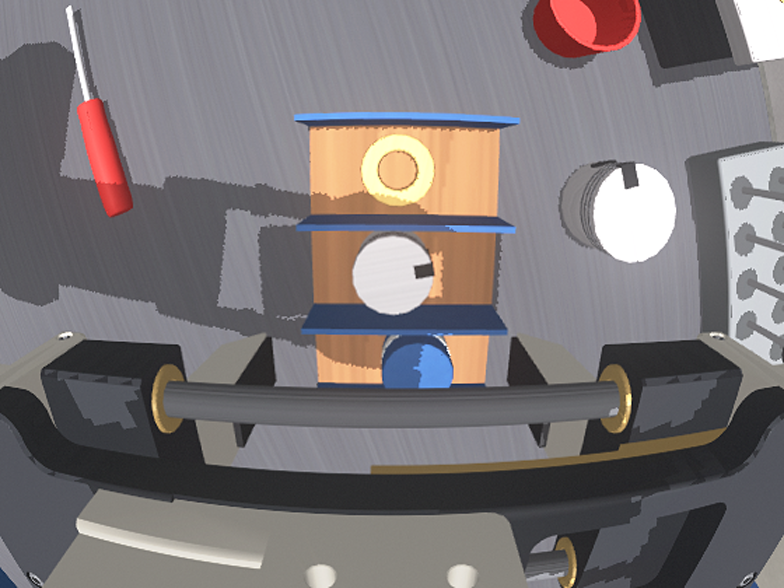

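The wrist view (1.4x) shows the crown centred at about (393,274.5), its notch at (424.5,270), and the bay walls' tops at y≈224 and 331.

```bash
python3 -c "
from h import *
d=load('w1.png');c,s=d['c'],d['s']
f=lambda u,v,z:wpix(c,s,u/1.4,v/1.4,z)
deg=lambda d:np.degrees(np.arctan2(d[1],d[0]))
E=[f(353,275,.053),f(433,273,.053),f(392,234,.053),f(394,315,.053)]
p=(E[0]+E[1])/2;print('piston',p,(E[2]+E[3])/2,'dia',np.linalg.norm(E[0]-E[1]),np.linalg.norm(E[2]-E[3]))
n=f(424.5,270,.053);print('notch',deg(n-p),np.linalg.norm(n-p))
print('wall',deg(f(507,333,.06)-f(302,333,.06)),deg(f(514,231,.06)-f(298,229,.06)))
q=np.mean(E,0);go(q[0],q[1],.1,73.8)
go(q[0],q[1],.031,73.8)"
```

```text
piston [ 0.56796494 -0.19996949  0.053     ] [ 0.56771744 -0.2009261   0.053     ] dia 0.05248594643598369 0.05491594798363267
notch -8.447818298700954 0.020775127648660498
wall -16.028217578810004 -16.266919767653448
pos [ 0.5656 -0.1999  0.2014] yaw [-1.7994e+02 -3.0000e-02  7.4160e+01] t 2.325 open 0.0918947844036893 grip 0.0 MOVE [1.000e-03 4.000e-02 1.691e+00] 0.006
pos [ 0.5656 -0.1999  0.2014] yaw [-1.7994e+02 -3.0000e-02  7.4160e+01] t 2.325 open 0.0918947844036893 grip 0.0 MOVE [0.    0.041 2.841] 0.006
```

step_arm(motion=[[[0,0.04,0.5],0],[[0,0.04,1.1],0],[[0,0.04,1.7],0],[[0,0.04,2.1],0],[[0,0.04,2.4],0],[[0,0.04,2.65],0],[[0,0.04,2.8],0],[[0,0.04,2.84],0],[[0,0.04,2.84],0]])

```text
time: 3.45
tool_pos: [0.5687, -0.2017, 0.0317]
tool_rot: [3.141, 0.0, 1.294]
contact_force: [-0.0, -0.5, -0.0]
opening: 0.0916
grip_force: 0.0
```

step_arm(motion=[[[0,0,0],0],[[0,0,0],0],[[0,0,0],0],[[0,0,0],0],[[0,0,0],0],[[0,0,0],0],[[0,0,0],0],[[0,0,0],0]], hand=130, squeeze=20)

```text
time: 4.45
tool_pos: [0.5681, -0.2014, 0.0313]
tool_rot: [-3.141, -0.0, 1.294]
contact_force: [-3.4, 0.8, 3.5]
opening: 0.0534
grip_force: 20.0
```

step_arm(motion=[[[0,0,-0.1],0],[[0,0,-0.3],0],[[0,0,-0.6],0],[[0,0,-0.95],0],[[0,0,-1.25],0],[[0,0,-1.45],0],[[0,0,-1.5],0],[[0,0,-1.5],0]])

```text
time: 5.45
tool_pos: [0.5683, -0.2015, 0.1212]
tool_rot: [-3.141, -0.0, 1.294]
contact_force: [-0.1, 0.3, -1.1]
opening: 0.0536
grip_force: 20.0
```

```bash
python3 -c "
from h import *
go(.53,.03,.121,151.5)"
```

```text
pos [ 0.5683 -0.2015  0.1212] yaw [-1.7999e+02 -1.0000e-02  7.4130e+01] t 5.45 open 0.05361871210195515 grip 19.998699724674225 MOVE [ 3.537 -1.668  0.004] -1.35
```

step_arm(motion=[[[0.2,-0.1,0],-0.08],[[0.6,-0.3,0],-0.23],[[1.1,-0.52,0],-0.4],[[1.6,-0.75,0],-0.58],[[2.1,-1,0],-0.76],[[2.6,-1.23,0],-0.94],[[3,-1.42,0],-1.1],[[3.35,-1.58,0],-1.25],[[3.5,-1.65,0],-1.33],[[3.54,-1.67,0],-1.35]])

```text
time: 6.7
tool_pos: [0.5296, 0.0308, 0.1207]
tool_rot: [-3.141, -0.001, 2.645]
contact_force: [-0.4, -0.4, -1.5]
opening: 0.0537
grip_force: 20.0
```

step_arm(motion=[[[0,0,0.1],0],[[0,0,0.4],0],[[0,0,0.8],0],[[0,0,1.15],0],[[0,0,1.35],0],[[0,0,1.45],0],[[0,0,1.5],0],[[0,0,1.53],0],[[0,0,1.55],0],[[0,0,1.55],0]])

```text
time: 7.95
tool_pos: [0.5302, 0.0302, 0.0285]
tool_rot: [3.141, 0.0, 2.644]
contact_force: [-0.5, 0.4, -2.5]
opening: 0.0536
grip_force: 20.0
```

step_arm(motion=[[[0,0,0.01],0],[[0,0,0.02],0],[[0,0,0.03],0],[[0,0,0.035],0],[[0,0,0.035],0],[[0,0,0.035],0]])

```text
time: 8.7
tool_pos: [0.5301, 0.0302, 0.0263]
tool_rot: [3.141, 0.0, 2.644]
contact_force: [-0.4, -0.2, 1.0]
opening: 0.0536
grip_force: 20.0
```

step_arm(motion=[[[0,0,0.005],0],[[0,0,0.005],0],[[0,0,0.005],0],[[0,0,0.005],0],[[0,0,0.005],0],[[0,0,0.005],0],[[0,0,0.005],0]], hand=0)

```text
time: 9.57
tool_pos: [0.5301, 0.0301, 0.0259]
tool_rot: [3.142, -0.0, 2.644]
contact_force: [1.2, -0.3, 0.4]
opening: 0.0919
grip_force: 0.0
```

step_arm(motion=[[[0,0,-0.1],0],[[0,0,-0.4],0],[[0,0,-0.8],0],[[0,0,-1.3],0],[[0,0,-1.8],0],[[0,0,-2.2],0],[[0,0,-2.5],0],[[0,0,-2.6],0],[[0,0,-2.6],0]])

```text
time: 10.7
tool_pos: [0.53, 0.0301, 0.182]
tool_rot: [3.141, 0.0, 2.644]
contact_force: [-0.4, -0.6, -0.1]
opening: 0.0919
grip_force: 0.0
```

```bash
python3 -c "
from h import *
go(.5302,.0302,.15,68.9)"
```

```text
pos [0.53   0.0301 0.182 ] yaw [1.7999e+02 2.0000e-02 1.5148e+02] t 10.7 open 0.09187060825340998 grip 0.0 MOVE [-0.002  0.002  0.533] 1.441
```

Spin to the fixture orientation, then look.

step_arm(motion=[[[0,0,0],0.15],[[0,0,0],0.33],[[0,0,0],0.51],[[0,0,0],0.69],[[0,0,0],0.87],[[0,0,0],1.05],[[0,0,0],1.22],[[0,0,0],1.37],[[0,0,0],1.44],[[0,0,0],1.44]])

```text
time: 11.95
tool_pos: [0.5296, 0.0302, 0.181]
tool_rot: [-3.14, 0.0, 1.204]
contact_force: [0.1, -0.5, -0.4]
opening: 0.0917
grip_force: 0.0
```

step_arm(motion=[[[0,0,0],0],[[0,0,0],0]])

```text
time: 12.2
tool_pos: [0.53, 0.0301, 0.1817]
tool_rot: [-3.141, 0.0, 1.205]
contact_force: [0.1, 0.9, -0.6]
opening: 0.092
grip_force: 0.0
```

```bash
python3 -c "
from h import *
wsnap('w2.png')
im=cv2.imread('pics/w2.png');cv2.imwrite('pics/w2b.png',cv2.resize(im,None,fx=1.4,fy=1.4,interpolation=cv2.INTER_CUBIC))"
```

```text
(no output)
```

View pics/w2b.png

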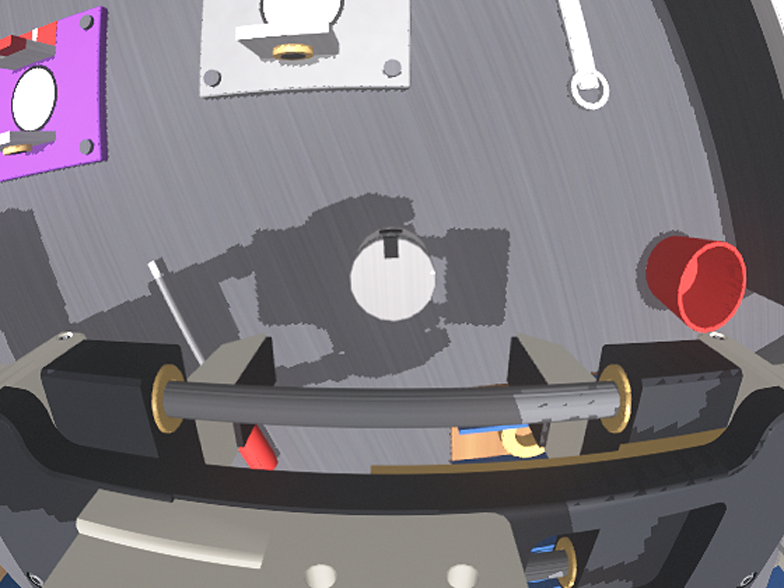

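The piston stands upright with its crown at about (393,278) and notch at about (391.5,245), pointing along tool x. I'll refine this with a small segmentation.

```bash
cat > m.py <<'E'
from h import *
def meas(f,u0,v0,z,zn=None):
    d=load(f);c,s=d['c'],d['s']; im=cv2.cvtColor(cv2.imread('pics/'+f),cv2.COLOR_BGR2GRAY)
    m=(im>150).astype(np.uint8); n,l,st,_=cv2.connectedComponentsWithStats(m)
    b=(l==l[v0,u0]).astype(np.uint8); ct=max(cv2.findContours(b,0,cv2.CHAIN_APPROX_NONE)[0],key=cv2.contourArea)
    h=cv2.convexHull(ct)[:,0]; pts=np.array([wpix(c,s,u,v,z)[:2] for u,v in h])
    A=np.c_[2*pts,np.ones(len(pts))]; x=np.linalg.lstsq(A,(pts**2).sum(1),rcond=None)[0]; r=np.sqrt(x[2]+x[:2]@x[:2])
    hm=np.zeros_like(b); cv2.fillPoly(hm,[h],1); k=(hm==1)&(im<90); nn,ll,ss,_=cv2.connectedComponentsWithStats(k.astype(np.uint8))
    j=1+np.argmax(ss[1:,4]); vv,uu=np.where(ll==j)
    P=np.mean([wpix(c,s,u,v,z)[:2] for u,v in zip(uu,vv)],0); dd=P-x[:2]
    print(f,'centre',x[:2],'r',r,'area',ss[j,4],'notch yaw',np.degrees(np.arctan2(dd[1],dd[0])),np.linalg.norm(dd)); return x[:2]
E
python3 -c "
from m import *
meas('w1.png',278,200,.053)
p=meas('w2.png',281,205,.048)
go(p[0],p[1],.0263,68.9)"
```

```text
w1.png centre [ 0.57115106 -0.20208939] r 0.028917747494298308 area 106 notch yaw -3.2747548568139266 0.016778932932068127
w2.png centre [0.53166869 0.0305758 ] r 0.026661333621567123 area 118 notch yaw 71.78359442773636 0.020416950190198725
pos [0.53   0.0301 0.1818] yaw [-179.99   -0.     69.01] t 12.25 open 0.09194619220324748 grip 0.0 MOVE [0.016 0.024 2.591] 0.002
```

step_arm(motion=[[[0,0,0.4],-0.048],[[0,0,0.9],-0.048],[[0,0,1.4],-0.048],[[0,0,1.9],-0.048],[[0,0,2.25],-0.048],[[0,0,2.45],-0.048],[[0,0,2.55],-0.048],[[0,0,2.58],-0.048],[[0,0,2.58],-0.048]])

```text
time: 13.38
tool_pos: [0.5305, 0.0301, 0.0277]
tool_rot: [3.141, -0.0, 1.252]
contact_force: [-0.6, -0.2, -0.1]
opening: 0.0914
grip_force: 0.0
```

step_arm(motion=[[[0,0,0],0],[[0,0,0],0],[[0,0,0],0],[[0,0,0],0],[[0,0,0],0],[[0,0,0],0],[[0,0,0],0],[[0,0,0],0]], hand=130, squeeze=20)

```text
time: 14.38
tool_pos: [0.5302, 0.0301, 0.0272]
tool_rot: [3.141, -0.0, 1.252]
contact_force: [1.2, 0.8, 0.7]
opening: 0.0536
grip_force: 20.0
```

step_arm(motion=[[[0,0,-0.1],0],[[0,0,-0.3],0],[[0,0,-0.7],0],[[0,0,-1.1],0],[[0,0,-1.5],0],[[0,0,-1.8],0],[[0,0,-1.95],0],[[0,0,-2],0],[[0,0,-2],0]])

```text
time: 15.5
tool_pos: [0.5298, 0.0302, 0.1468]
tool_rot: [-3.141, 0.0, 1.252]
contact_force: [0.2, -1.0, -3.0]
opening: 0.0536
grip_force: 20.0
```

```bash
python3 -c "
from h import *
go(.50,.12,.147,68.9)"
```

```text
pos [0.5298 0.0302 0.1468] yaw [-1.7996e+02  1.0000e-02  7.1720e+01] t 15.5 open 0.053608474159178236 grip 19.99983161687851 MOVE [ 1.266 -0.942 -0.003] 0.049
```

step_arm(motion=[[[0.1,-0.07,0],0.01],[[0.3,-0.22,0],0.02],[[0.6,-0.45,0],0.03],[[0.9,-0.67,0],0.04],[[1.15,-0.86,0],0.049],[[1.25,-0.93,0],0.049],[[1.27,-0.94,0],0.049],[[1.27,-0.94,0],0.049],[[1.27,-0.94,0],0.049]])

```text
time: 16.62
tool_pos: [0.5006, 0.1197, 0.1471]
tool_rot: [3.142, -0.0, 1.202]
contact_force: [-0.0, 0.7, -1.9]
opening: 0.0535
grip_force: 20.0
```

```bash
python3 -c "
from h import *
wsnap('w3.png');go(.54,.227,.147,68.9)
im=cv2.imread('pics/w3.png');cv2.imwrite('pics/w3b.png',cv2.resize(im[:260],None,fx=1.4,fy=1.4,interpolation=cv2.INTER_CUBIC))"
```

```text
pos [0.5006 0.1197 0.1471] yaw [180.    -0.    68.87] t 16.675 open 0.053872074619556905 grip 19.99978870153427 MOVE [ 1.905e+00 -3.200e-02  1.000e-03] -0.001
```

View pics/w3b.png

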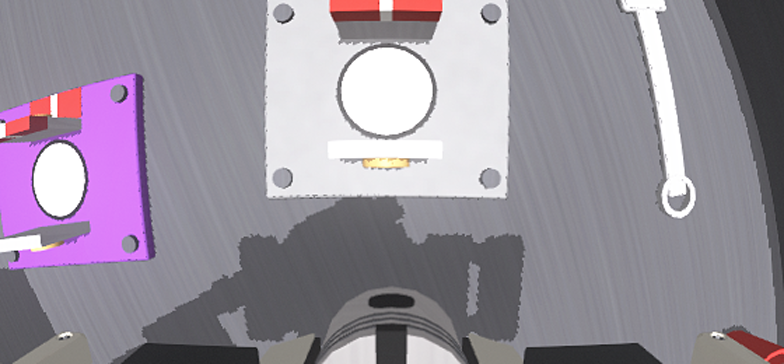

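The wrist view shows the seat's border spanning (336–437, 43–139), the bolts at (283,13), (491,13), (282,178) and (490.5,178), and the white line at x≈387. The held piston's pin hole and notch are at x≈391.

```bash
python3 -c "
from m import *
d=load('w3.png');c,s=d['c'],d['s']
f=lambda u,v,z:wpix(c,s,u/1.4,v/1.4,z)[:2]
deg=lambda d:np.degrees(np.arctan2(d[1],d[0]))
im=cv2.cvtColor(cv2.imread('pics/w3.png'),cv2.COLOR_BGR2GRAY)
n,l,st,ce=cv2.connectedComponentsWithStats((im>238).astype(np.uint8));b=(l==l[65,276]).astype(np.uint8);print(st[l[65,276]])
h=cv2.findContours(b,0,1)[0][0][:,0];pts=np.array([wpix(c,s,u,v,.012)[:2] for u,v in h])
x=np.linalg.lstsq(np.c_[2*pts,np.ones(len(pts))],(pts**2).sum(1),rcond=None)[0];print('seat',x[:2],np.sqrt(x[2]+x[:2]@x[:2]))
B=[f(283,13,.013),f(491,13,.013),f(282,178,.013),f(490.5,178,.013)]
print('bolts c',np.mean(B,0),deg(B[0]-B[2]),deg(B[1]-B[3]),deg(B[0]-B[1])-90,deg(B[2]-B[3])-90)
print('edge L/R',deg(f(267,30,.012)-f(266,197,.012)),deg(f(508,30,.012)-f(507.5,197,.012)),'front',deg(f(266,197,.012)-f(507.5,198,.012))-90)
m=f(387,12,.068);print('mark',m,deg(m-x[:2]))
"
```

```text
[ 244   34   65   62 3170]
seat [0.54096979 0.23021241] 0.02666245030369233
bolts c [0.54112792 0.23001168] 68.58173126958924 68.64674805520096 68.69097976010795 68.77108771356643
edge L/R 68.17521750464272 69.02210782217763 front 68.55245248650715
mark [0.55310386 0.25902082] 67.15922739769181
```

```bash
python3 -c "
from h import *
im=cv2.imread('pics/w3.png');cv2.imwrite('pics/w3c.png',cv2.resize(im[195:270,215:345],None,fx=6,fy=6,interpolation=cv2.INTER_CUBIC))"
```

```text
(no output)
```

View pics/w3c.png

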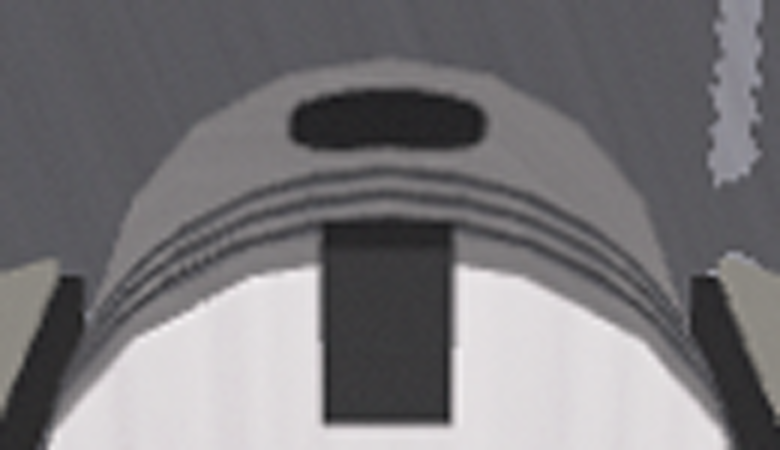

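The crop shows the notch spanning U 323–453 and the pads' inner edges at 83/692, so the notch is in line with tool x to well under 1°. The notch's known position on the held piston lets me check the wrist camera's bias.

```bash
python3 -c "
from h import *
d=load('w3.png');c,s=d['c'],d['s'];R=Ro.from_euler('xyz',s['tool_rot'])
def t(U,V,dz):
    p=wpix(c,s,215+(U+.5)/6-.5,195+(V+.5)/6-.5,s['tool_pos'][2]+dz); return (R.inv().apply(p-s['tool_pos'])*1000).round(2)
print('inner end, expect 14.5,0',t(388,424,.0208)); print('rim, expect 27,0',t(388,260,.0208)); print(t(48,430,.0208),t(730,430,.0208))
print('pin hole, U', t(388,118,-.013))
go(.5410-.0004,.2301-.001,.147,68.65)
"
```

```text
inner end, expect 14.5,0 [ 14.99   0.46 -20.8 ]
rim, expect 27,0 [ 27.08   0.46 -20.8 ]
[ 14.27 -22.99 -20.8 ] [ 14.22  24.06 -20.8 ]
pin hole, U [26.18  0.51 13.  ]
pos [0.5006 0.1197 0.1471] yaw [180.    -0.    68.87] t 16.675 open 0.053872074619556905 grip 19.99978870153427 MOVE [ 1.941e+00 -3.500e-02  1.000e-03] 0.004
```

step_arm(motion=[[[0.1,0,0],0.004],[[0.35,-0.01,0],0.004],[[0.75,-0.02,0],0.004],[[1.15,-0.03,0],0.004],[[1.5,-0.04,0],0.004],[[1.75,-0.043,0],0.004],[[1.9,-0.043,0],0.004],[[1.95,-0.043,0],0.004],[[1.95,-0.043,0],0.004],[[1.95,-0.043,0],0.004]])

```text
time: 17.92
tool_pos: [0.5401, 0.2298, 0.1472]
tool_rot: [-3.142, 0.0, 1.198]
contact_force: [-0.1, -0.5, -2.7]
opening: 0.0535
grip_force: 20.0
```

step_arm(motion=[[[0,0,0.1],0],[[0,0,0.35],0],[[0,0,0.65],0],[[0,0,0.9],0],[[0,0,1.05],0],[[0,0,1.1],0],[[0,0,1.1],0],[[0,0,1.1],0],[[0,0,1.1],0]])

```text
time: 19.05
tool_pos: [0.5404, 0.2304, 0.0816]
tool_rot: [3.141, -0.001, 1.199]
contact_force: [0.2, -0.0, -2.5]
opening: 0.0541
grip_force: 20.0
```

```bash
python3 -c "
from h import *
d=Ro.from_euler('z',68.65,degrees=True).apply
t=np.array([.5410,.2301,.0])-d([.0007,0,0])-.0005*d([0,-1,0]);print(t)
wsnap('w4.png')
go(t[0],t[1],.0392,68.65)
im=cv2.imread('pics/w4.png');cv2.imwrite('pics/w4b.png',cv2.resize(im[60:280,150:410],None,fx=3,fy=2.7,interpolation=cv2.INTER_CUBIC))"
```

```text
[0.54027947 0.22963007 0.        ]
pos [0.5403 0.2303 0.0815] yaw [ 1.7996e+02 -3.0000e-02  6.8690e+01] t 19.1 open 0.05385572622289505 grip 19.99982625246048 MOVE [-0.012  0.003  0.706] 0.001
```

View pics/w4b.png

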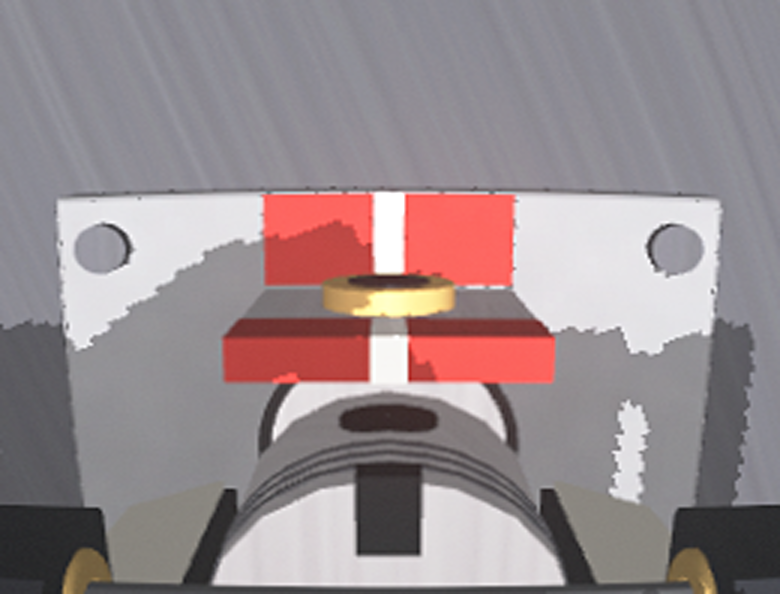

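The white line (388), notch (388.5) and seat (389) line up in the crop. I'm lowering the piston.

step_arm(motion=[[[-0.008,0,0.08],0],[[-0.008,0,0.25],0],[[-0.008,0,0.42],0],[[-0.008,0,0.55],0],[[-0.008,0,0.62],0],[[-0.008,0,0.65],0],[[-0.008,0,0.665],0],[[-0.008,0,0.68],0],[[-0.008,0,0.68],0],[[-0.008,0,0.68],0]])

```text
time: 20.35
tool_pos: [0.54, 0.2299, 0.0405]
tool_rot: [3.141, -0.0, 1.199]
contact_force: [-0.6, -0.2, -2.5]
opening: 0.0534
grip_force: 20.0
```

step_arm(motion=[[[0,0,0.01],0],[[0,0,0.02],0],[[0,0,0.025],0],[[0,0,0.025],0],[[0,0,0.025],0]])

```text
time: 20.98
tool_pos: [0.54, 0.2299, 0.0392]
tool_rot: [3.141, -0.0, 1.199]
contact_force: [-2.0, -0.0, 4.6]
opening: 0.0533
grip_force: 20.0
```

Seated, with a light contact force. I'm releasing slowly and retreating.

step_arm(motion=[[[0,0,0],0],[[0,0,0],0],[[0,0,0],0],[[0,0,0],0],[[0,0,0],0],[[0,0,0],0],[[0,0,0],0],[[0,0,0],0]], hand=0)

```text
time: 21.98
tool_pos: [0.54, 0.2298, 0.0388]
tool_rot: [3.142, -0.0, 1.199]
contact_force: [-0.7, 0.5, -0.9]
opening: 0.0918
grip_force: 0.0
```

step_arm(motion=[[[0,0,-0.1],0],[[0,0,-0.4],0],[[0,0,-0.8],0],[[0,0,-1.3],0],[[0,0,-1.8],0],[[0,0,-2.2],0],[[0,0,-2.5],0],[[0,0,-2.6],0],[[0,0,-2.6],0]])

```text
time: 23.1
tool_pos: [0.5399, 0.2298, 0.1949]
tool_rot: [3.141, -0.0, 1.199]
contact_force: [-0.5, 0.9, -1.1]
opening: 0.0922
grip_force: 0.0
```

```bash
python3 -c "
from m import *
wsnap('w5.png');go(.54,.23,.2,68.65)
im=cv2.imread('pics/w5.png');cv2.imwrite('pics/w5b.png',cv2.resize(im[60:280,150:410],None,fx=3,fy=2.7,interpolation=cv2.INTER_CUBIC))
meas('w5.png',281,205,.060)"
```

```text
pos [0.5397 0.2297 0.1943] yaw [-1.7996e+02  3.0000e-02  6.8690e+01] t 23.15 open 0.09160167447431027 grip 0.0 MOVE [ 0.006  0.004 -0.095] 0.001
w5.png centre [0.54502772 0.22983238] r 0.028865543884636514 area 123 notch yaw 80.68262347097253 0.02003669378334632
```

View pics/w5b.png

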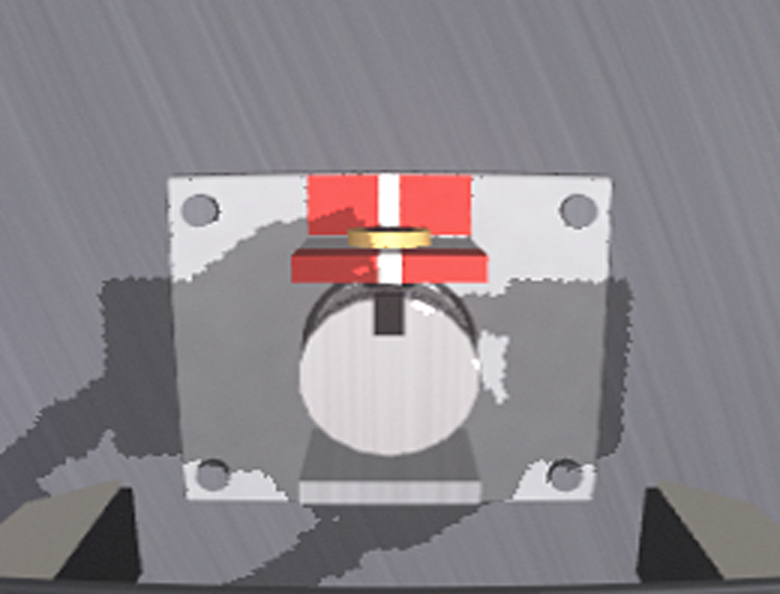

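The piston stands upright. The crown centre is (389.5,370), with the notch and white line both at x≈389.5. Last check is the centring between the cheeks.

```bash
python3 -c "
from h import *
d=load('w5.png');c,s=d['c'],d['s'];R=Ro.from_euler('xyz',s['tool_rot'])
t=lambda U,V,z:(R.inv().apply(wpix(c,s,150+(U+.5)/3-.5,60+(V+.5)/2.7-.5,z)-s['tool_pos'])*1000).round(1)[:2]
print('cheeks',t(389.5,283,.068),t(389.5,481,.068),'crown bottom',t(389.5,455,.06),'notch inner',t(389.5,335,.06),'L/R',t(299.5,372,.06),t(480,372,.06),'bolts',(t(201,211,.013)+t(578,211,.013)+t(214,475,.013)+t(566,475,.013))/4)
"
```

```text
cheeks [33.3  0.9] [-31.8   0.9] crown bottom [-25.7   0.9] notch inner [15.2  0.9] L/R [  2.9 -25.4] [ 2.9 27.4] bolts [0.375 1.15 ]
```

```bash
python3 -c "
from cell import robot
print(robot.hand_in())"
```

```text
the job is handed in; nothing more can be done
None
```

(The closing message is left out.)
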